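# Load the bench lift and hold its dead-man lever at run

### The arm

A 7-joint arm with a two-finger parallel gripper is mounted at the origin on the work surface. World frame = base frame: x ahead of the robot, y to its left, z up, the work surface at z = 0. Lengths are in m, angles in rad, forces in N, time in s.
With the tool pointing down it reaches from about 0.4 to 0.85 m from the base axis. Payload 10.4 kg.
Tool frame: the origin (TCP) lies midway between the tips of the shut fingers; the grasp point (between the pads) lies 19 mm behind it; z points along the fingers, y is the direction in which the jaws open and shut (so a half turn about z gives the same grasp; the last joint's range is limited). The gripper opens to 85 mm and grips with 20 to 120 N. Pads are 22 mm wide; open, the fingers measure 114 mm over their backs; the gripper's body (76 mm by 85 mm) begins 54 mm behind the grasp point. The pads swing forward as they close: fully open they stand 13 mm farther back than shut.
Start: joints at [1.18, 0.332, -0.065, 1.46, 0.022, 1.35, -0.088], TCP at [0.225, -0.583, 0.231] pointing down, gripper open.
Joint ranges: [-2.6, 2.6], [-0.5, 2.12], [-1.47, 1.34], [0.16, 2.42], [-1.27, 4.41], [0.06, 2.06], [-2.6, 2.6]. Speed limits (rad/s): [2.22, 2.22, 2.79, 2.79, 3.14, 3.14, 3.14].

### API

Orientations are given as a unit quaternion [x, y, z, w].
In Python, from workcell import manip, viewer gives the robot as it stands.
- The arm moves only by the tool move_arm, never from a script. Its argument "deltas" is a list of rows, each a list of 7 numbers: the shift along the tool's x, y, z in m, then the turn, a rotation vector about the tool's x, y, z in degrees, then the opening, from -1 (shut) to 1 (fully open). In form: [[dx, dy, dz, wx, wy, wz, gripper], ...]. A call has 1 to 10 rows; each row shifts and turns the commanded pose from where the row before left it, along the tool's axes as they then stand; what a row does not reach is not made up. A row lasts 1/8 s, in which the tool goes at most 62.5 mm and 10.7 degrees, less where a joint would pass 70% of its speed; a pose out of reach is approached as far as the arm can. A call with a gripper value outside its range is refused whole. The fingers move at their own pace and stop on an object; "force" is the grip in N (left out, the last holds). Time passes only in rows, so rows that do not move let the fingers close. It gives the time, the measured TCP pose, the force and the opening at its end, in the units of the state.
- manip.get_obs(): the state, without advancing time (a new reading comes with each control period).
- viewer.camera(name): name is "side" or "top" or "wrist"; returns (picture, depth): 384x512x3 uint8, red, green, blue; 384x512 float32, m along the optical axis (not along the pixel's ray), 0 where there is no reading.
- viewer.calibration(name): a dict with "fx", "fy", "cx", "cy" (pixels), "dist" ([k1, k2, p1, p2, k3] as OpenCV has them; the pictures are not rectified), "R" (3x3) and "t" (3): a world point X has camera coordinates R X + t; the wrist camera has in their place "T_tool_cam" (4x4, takes a point from camera to tool coordinates, whose origin is the TCP and whose axes are the flange's). Camera axes: x right, y down, z forward; pixel columns grow to the right and rows downward; lengths in m; the calibration is good to about 2 mm. A picture is of the moment at which its call begins: read the wrist's pose just before it. calibration takes no time and is no camera call.
- manip.hand_in(): hands the job in, once; it reports no verdict.
The state is a dict: "clock": time; "joint_pos": joint angles; "joint_velocities": joint speeds; "tau": joint torques, N m; "position": TCP position; "ee_rot": TCP orientation; "ft_force": force on the tool from outside, world axes, zero at the start; "torque": the same for the moment, N m; "grip_width": opening from 0.0 (shut) to 1.0 (fully open).
Only numpy, scipy, OpenCV 4.12 (cv2) and the standard library are available. Lean on these libraries where they do the work, as an engineer would, in place of code of your own. Each camera call takes 0.05 s, during which the arm holds its last target.

### The job

Load the bench lift: set the blue-lidded screw carton squarely on the green-lidded one that already stands on the lift, then the orange-lidded one squarely on the blue, long sides in line and edges flush; set them down rather than drop them, do not shift the green one and leave everything else where it is. Only then press the control box's sprung red lever about halfway down, pointer in the middle of the green band (pad about 15 mm down) and never to the bottom, which trips the lift. Finish while still holding the lever there; do not let go.

Things in the scene. Friction and masses are not known exactly. Their poses are not given: they have to be found in the camera images.
- lift: motorised bench lift, folded down and fixed: flat steel platform 200 x 160 mm (its x, y), blue base plate. Origin at the centre of its underside on the table; the platform's top is 60 mm above it.
- carton_green: closed screw carton of cardboard with its lid coloured green, 110 x 64 x 55 mm (its own x, y, z), 0.3 to 0.56 kg; origin at the centre of its underside, x along its long sides, z up. Already stands loose on the lift platform (its underside 60 mm above the table), turned somewhat; the column is built on it.
- carton_blue: closed screw carton of cardboard with its lid coloured blue, 110 x 64 x 55 mm (its own x, y, z), 0.3 to 0.56 kg; origin at the centre of its underside, x along its long sides, z up. Lies flat on the table on the robot's right; it goes second in the column.
- carton_orange: closed screw carton of cardboard with its lid coloured orange, 110 x 64 x 55 mm (its own x, y, z), 0.3 to 0.56 kg; origin at the centre of its underside, x along its long sides, z up. Lies flat on the table on the robot's right; it goes on top of the column. Blue and orange may have swapped places.
- control_box: yellow control box (100 x 70 mm, top 60 mm above the table) on a dark steel foot plate 190 x 104 mm, fixed on the robot's left. Origin on the table under the middle of the yellow housing; the red lever pad sticks out to its -x side. The lever's hinge lies along its y axis at x = +20 mm, 100 mm above the table. The lever counts as part of this body.
- green_band (a point): centre of the green band (80 to 90 mm above the table, red below it) on the white upright scale plate of the control box; the plate is 30 x 4 mm, its top 105 mm above the table, and stands beside the lever pad, 46 mm from the pad's centre on the box's +y side.
- lever (a joint): angle of the sprung lever in rad: 0 at rest (up), 0.30 down on its stop, growing as the pad goes down. The pad's centre is 100 mm from the hinge, so 0.01 rad is about 1 mm of pad travel; 0.15 is halfway, pointer in mid green. The spring always returns it: it takes about 4.5 N down at the pad to start, 9 N at halfway, 13.5 N at the stop.
- lever_pad (a point): centre of the top face of the red lever pad, a flat block 45 x 50 mm (50 mm across, along the control box's y), 24 mm thick; 112 mm above the table at rest, 97 mm when halfway. Press it from above. A white pointer on its side moves along the scale plate.
- carton_black: a fourth carton like the others (110 x 64 x 55 mm) with a black lid; not part of the job
- mallet: wooden mallet lying on the far part of the table, about 290 mm long, head 120 x 75 x 60 mm; a bystander
- glue: pale glue bottle with red cap and yellow label, 60 mm across, 170 mm tall, standing; a bystander
- tape_measure: yellow and black tape measure, 70 x 40 x 62 mm, on the near right part of the table; a bystander
- screwdriver: screwdriver lying on the near left part of the table; a bystander
- jar: glass jar with steel cap, 70 mm across, 85 mm tall, standing on the left; a bystander
Mind the look-alikes: they are no part of the job. Leave any pink look-alike of the carton_blue alone.

How it is judged:
On the way, in this order (a step that is already met when the one before it is completed fails the run):
1. the blue carton stands squarely on the green one, let go (distance of carton_green from where it was at the start of the episode below 0.015 m and z of carton_green in the frame of lift above 0.056 m and horizontal distance between carton_blue and carton_green below 0.01 m and z of carton_blue in the frame of carton_green between 0.051 and 0.059 m and angle between the x axis of carton_blue and the x axis of carton_green, either way round below 0.14 rad and angle between carton_blue's own z axis and vertical below 0.06 rad and contact force between each of the fingers, the arm and carton_blue below 0.1 N and linear speed of carton_blue below 0.02 m/s), for 0.2 s.
2. the orange carton stands squarely on the blue one, let go (distance of carton_green from where it was at the start of the episode below 0.015 m and z of carton_green in the frame of lift above 0.056 m and horizontal distance between carton_blue and carton_green below 0.01 m and z of carton_blue in the frame of carton_green between 0.051 and 0.059 m and angle between the x axis of carton_blue and the x axis of carton_green, either way round below 0.14 rad and angle between each of carton_blue, carton_orange's own z axis and vertical below 0.06 rad and horizontal distance between carton_orange and carton_blue below 0.01 m and z of carton_orange in the frame of carton_blue between 0.051 and 0.059 m and angle between the x axis of carton_orange and the x axis of carton_blue, either way round below 0.14 rad and contact force between each of the fingers, the arm and carton_orange below 0.1 N and linear speed of carton_orange below 0.02 m/s), for 0.2 s.
3. the lever is held about halfway down (distance of carton_green from where it was at the start of the episode below 0.015 m and z of carton_green in the frame of lift above 0.056 m and horizontal distance between carton_blue and carton_green below 0.01 m and z of carton_blue in the frame of carton_green between 0.051 and 0.059 m and angle between the x axis of carton_blue and the x axis of carton_green, either way round below 0.14 rad and angle between each of carton_blue, carton_orange's own z axis and vertical below 0.06 rad and horizontal distance between carton_orange and carton_blue below 0.01 m and z of carton_orange in the frame of carton_blue between 0.051 and 0.059 m and angle between the x axis of carton_orange and the x axis of carton_blue, either way round below 0.14 rad and value of joint lever between 0.1 and 0.2 rad and contact force between any of the fingers, the arm and control_box above 3 N), for 0.5 s.
At the end, for the whole second after the job is handed in: Green, blue and orange cartons stand as one column on the lift, each within 10 mm and 0.14 rad of the one below, at rest, untouched; green within 15 mm of its start. The robot presses the lever (over 3 N) and holds it at 0.10 to 0.20 rad (pad 10 to 20 mm down) (all of step 3 and contact force between each of the fingers, the arm and carton_blue below 0.1 N and linear speed of each of carton_blue, carton_orange, carton_green below 0.02 m/s and contact force between each of the fingers, the arm and carton_orange below 0.1 N); the arm keeps its last pose, push and grip.
It fails at once if the lever is pressed far beyond the green band, to its trip (more than 0.25 rad) (value of joint lever above 0.25 rad).
It fails at once if the lever is pressed before the column is complete (value of joint lever above 0.05 rad and not (horizontal distance between carton_blue and carton_green below 0.01 m and z of carton_blue in the frame of carton_green between 0.051 and 0.059 m and angle between the x axis of carton_blue and the x axis of carton_green, either way round below 0.14 rad and angle between each of carton_blue, carton_orange's own z axis and vertical below 0.06 rad and horizontal distance between carton_orange and carton_blue below 0.01 m and z of carton_orange in the frame of carton_blue between 0.051 and 0.059 m and angle between the x axis of carton_orange and the x axis of carton_blue, either way round below 0.14 rad)).
It fails at once if a carton is dropped or thrown (moves faster than 0.6 m/s with the robot not touching it) ((linear speed of carton_blue above 0.6 m/s and contact force between each of the fingers, the arm and carton_blue below 0.1 N) or (linear speed of carton_orange above 0.6 m/s and contact force between each of the fingers, the arm and carton_orange below 0.1 N)).
It fails at once if the green carton is shifted by more than 25 mm (distance of carton_green from where it was at the start of the episode above 0.025 m).
It fails at once if a bystander is moved by more than 30 mm (distance of any of carton_black, mallet, glue, tape_measure, screwdriver, jar from where it was at the start of the episode above 0.03 m).
It also fails if it takes over 70 s, if anything falls off the work surface, if the arm or the gripper's body presses on something with over 40 N, if the wrist force passes 120 N, or if a joint passes its speed limit or range.

## Working session

There is one attempt and no reset: what is moved stays moved. The work goes in short steps, Python scripts to look and compute and a tool call to move; the robot and the scene stay as the last step left them, time stands still between calls to the robot, and variables do not carry over. Pictures are saved under pics/ and viewed, and the job is handed in when it is done.

Besides the shell and the picture viewer there is one more tool, called after "Request:" as a command line: name --pt "numbers of a row" for each row, then --argument value for the rest. move_arm: Moves the arm, as the interface text tells. Its arguments: {"type":"object","properties":{"deltas":{"type":"array"},"force":{"type":"number"}},"required":["deltas"]}

```bash
mkdir -p pics; ls
python3 - <<'E'
from workcell import manip, viewer
import cv2,numpy as np
print(manip.get_obs())
for n in ("side","top","wrist"):
    p,d=viewer.camera(n); cv2.imwrite(f"pics/{n}0.png",p[:,:,::-1]); np.savez(f"pics/{n}0.npz",p=p,d=d)
    print(n,viewer.calibration(n))
E
```

```text
pics
{'clock': 0.0, 'joint_pos': array([ 1.18044121,  0.33289456, -0.06467165,  1.46095398,  0.02155053,
        1.34990845, -0.08848772]), 'joint_velocities': array([-2.95727775e-04,  1.12244611e-03,  2.31130686e-04,  4.78741533e-04,
        1.02619112e-03,  5.74627762e-04, -1.69417137e-05]), 'tau': array([-9.37017649e-04, -6.25461173e+01,  4.83697979e-02, -3.91607058e+01,
        1.60633202e-02,  9.91525798e-03,  5.10972342e-06]), 'position': array([ 0.22455601, -0.58285259,  0.23049563]), 'ee_rot': array([ 9.83142213e-01,  1.82841043e-01, -1.49143829e-04, -7.20508260e-04]), 'ft_force': array([-0.75724196,  0.44341084,  0.24045657]), 'torque': array([ 0.02025133, -0.02134744,  0.00383382]), 'grip_width': 0.9985380356894451}
side {'fx': 414.42134268897803, 'fy': 414.42134268897803, 'cx': 255.86595547576547, 'cy': 193.4866978910911, 'dist': array([-0.05816567,  0.        ,  0.        ,  0.        ,  0.        ]), 'R': array([[-0.96532587, -0.26040743, -0.01827405],
       [-0.13567314,  0.56027905, -0.81711699],
       [ 0.2230219 , -0.78630487, -0.57618216]]), 't': array([0.48972027
[... 266 characters left out ...]
 ],
       [-0.99374106,  0.02723713, -0.10833668],
       [ 0.10833074, -0.00169794, -0.99411346]]), 't': array([0.00375389, 0.54045912, 1.69535093])}
wrist {'fx': 294.90551998278687, 'fy': 294.90551998278687, 'cx': 256.35655995256366, 'cy': 190.18759553892247, 'dist': array([-0.01614258,  0.        ,  0.        ,  0.        ,  0.        ]), 'T_tool_cam': array([[ 6.12393089e-04, -9.47608647e-01, -3.19433057e-01,
         8.20345197e-02],
       [ 9.99999812e-01,  5.72607383e-04,  2.18466015e-04,
         1.02844430e-04],
       [-2.41105581e-05, -3.19433130e-01,  9.47608819e-01,
        -1.43125041e-01],
       [ 0.00000000e+00,  0.00000000e+00,  0.00000000e+00,
         1.00000000e+00]])}
```

View pics/top0.png

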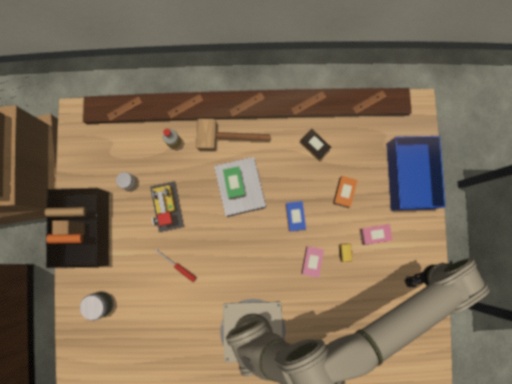

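View pics/side0.png

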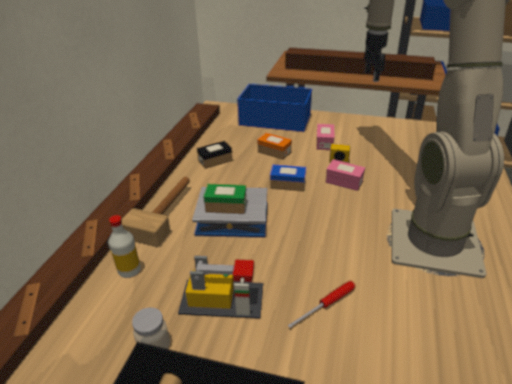

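View pics/wrist0.png

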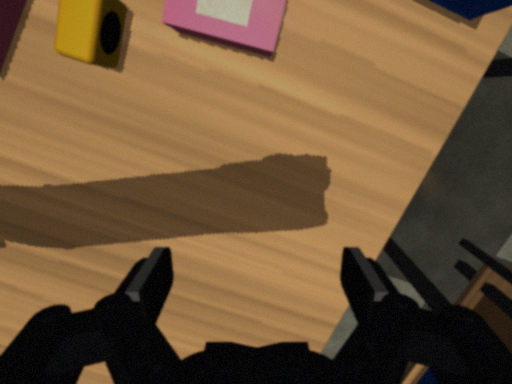

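Candidates: the blue lid is at top px (296,216). The pink look-alikes are at (313,261) and (377,234), and the blue bin at (415,175) is no carton. Orange is at (345,191), green on the lift at (234,182) and black at (315,144). The orange screwdriver in the black tray, (65,238), is not orange's carton.

```bash
cat > h.py <<'E'
from workcell import manip, viewer
import cv2,numpy as np
from scipy.spatial.transform import Rotation as Ro
def cal(n,obs=None):
    c=viewer.calibration(n); K=np.array([[c['fx'],0,c['cx']],[0,c['fy'],c['cy']],[0,0,1]])
    if n=='wrist':
        Tt=np.eye(4);Tt[:3,:3]=Ro.from_quat(obs['ee_rot']).as_matrix();Tt[:3,3]=obs['position']
        T=Tt@c['T_tool_cam']
    else:
        T=np.eye(4);T[:3,:3]=c['R'].T;T[:3,3]=-c['R'].T@c['t']
    return K,c['dist'],T
def rays(uv,K,dist,T):
    q=cv2.undistortPoints(np.asarray(uv,float).reshape(-1,1,2),K,dist).reshape(-1,2)
    return np.c_[q,np.ones(len(q))]@T[:3,:3].T, T[:3,3]
def onz(uv,z,K,dist,T):
    r,o=rays(uv,K,dist,T); return o+r*((z-o[2])/r[:,2])[:,None]
def dep(uv,d,K,dist,T):
    r,o=rays(uv,K,dist,T); uv=np.asarray(uv).round().astype(int)
    return o+r*d[uv[:,1],uv[:,0]][:,None]
def proj(P,K,dist,T):
    Ti=np.linalg.inv(T); return cv2.projectPoints(np.asarray(P,float).reshape(-1,1,3),cv2.Rodrigues(Ti[:3,:3])[0],Ti[:3,3],K,dist)[0].reshape(-1,2)
def snap(n,tag):
    o=manip.get_obs(); p,d=viewer.camera(n); cv2.imwrite(f"pics/{n}{tag}.png",p[:,:,::-1]); np.savez(f"pics/{n}{tag}.npz",p=p,d=d,**{k:o[k] for k in('position','ee_rot')})
    return o,p,d
HSV={'blue':((105,140,60),(125,255,255)),'orange':((5,170,80),(14,255,255)),'green':((50,120,40),(80,255,255)),'yellow':((20,150,80),(32,255,255)),'red':((0,170,60),(4,255,255))}
def masks(p,col,minA=60):
    h=cv2.cvtColor(p,cv2.COLOR_RGB2HSV); m=cv2.inRange(h,*HSV[col]); n,l,s,c=cv2.connectedComponentsWithStats(m)
    return [(l==i) for i in range(1,n) if s[i,4]>minA]
def rect(P):
    (cx,cy),(w,hh),a=cv2.minAreaRect(np.float32(P[:,:2]*1000))
    if w<hh: w,hh=hh,w; a+=90
    return np.array([cx,cy])/1000,w,hh,(a+90)%180-90
E
python3 - <<'E'
from h import *
z=np.load('pics/top0.npz');p,d=z['p'],z['d'];C=cal('top')
for col in HSV:
    for m in masks(p,col,25):
        v,u=np.nonzero(m); P=dep(np.c_[u,v],d,*C); zz=np.median(P[:,2])
        cn=max(cv2.findContours(m.astype('uint8'),0,1)[0],key=len).reshape(-1,2)
        P2=onz(cn,zz,*C)
        print(col,len(u),(u.mean().round(),v.mean().round()),'z',zz.round(4),*[np.round(x,4) for x in rect(P2)])
E
```

```text
blue 2492 (np.float64(418.0), np.float64(178.0)) z 0.0066 [ 0.5941 -0.6988] 261.1267 190.4962 -0.0666
blue 46 (np.float64(294.0), np.float64(205.0)) z 0.0561 [ 0.4849 -0.1734] 48.0927 15.5202 -86.418
blue 51 (np.float64(297.0), np.float64(226.0)) z 0.0554 [ 0.4063 -0.182 ] 47.8797 17.4921 -86.4843
orange 150 (np.float64(344.0), np.float64(191.0)) z 0.0558 [ 0.5365 -0.3763] 102.3075 56.3937 -18.237
orange 300 (np.float64(64.0), np.float64(238.0)) z 0.1531 [0.3768 0.693 ] 133.1592 33.5471 89.196
yellow 99 (np.float64(169.0), np.float64(200.0)) z 0.06 [0.5261 0.3147] 97.2534 29.177 10.8428
yellow 154 (np.float64(345.0), np.float64(252.0)) z 0.0618 [ 0.2974 -0.3649] 60.7957 38.267 3.9874
red 116 (np.float64(164.0), np.float64(218.0)) z 0.1129 [0.445  0.3207] 44.6693 37.8695 -83.3103
red 81 (np.float64(185.0), np.float64(272.0)) z 0.0269 [0.2379 0.2607] 87.0437 14.6127 50.5284
```

Run:
```python
import cv2,numpy as np
p=cv2.imread('pics/top0.png')[100:300,140:400]
cv2.imwrite('pics/topcrop.png',cv2.resize(p,None,fx=3,fy=3,interpolation=cv2.INTER_CUBIC))
p=cv2.imread('pics/side0.png')[170:330,170:300]
cv2.imwrite('pics/sidecrop.png',cv2.resize(p,None,fx=3.7,fy=3.7,interpolation=cv2.INTER_CUBIC))
```

```text
(no output)
```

View pics/topcrop.png

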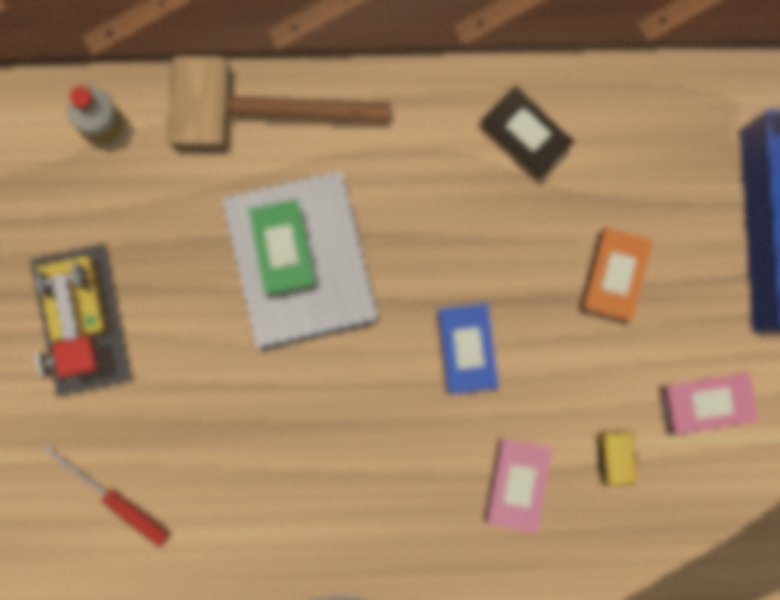

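View pics/sidecrop.png

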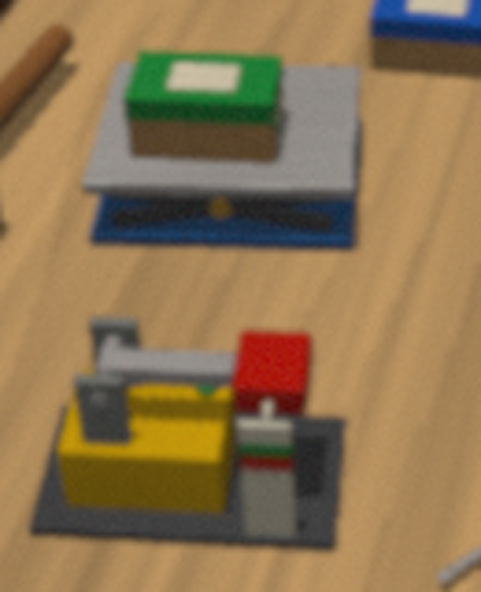

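```bash
cat >> h.py <<'E'
HSV['green']=((45,80,40),(85,255,255));HSV['blue']=((100,110,50),(130,255,255));HSV['orange']=((4,150,80),(16,255,255))
def lid(p,C,col,z,near,rad=0.12,shrink=0.5):
    """fit lid rectangle at plane z; near: approx world xy"""
    s=4; h=cv2.cvtColor(cv2.resize(p,None,fx=s,fy=s,interpolation=cv2.INTER_CUBIC),cv2.COLOR_RGB2HSV)
    m=cv2.inRange(h,*HSV[col])
    poly=proj([[near[0]+rad*np.cos(t),near[1]+rad*np.sin(t),z] for t in np.linspace(0,6.2,40)],*C)
    roi=np.zeros_like(m);cv2.fillPoly(roi,[np.int32(poly*s)],255);m&=roi
    m=cv2.morphologyEx(m,cv2.MORPH_OPEN,np.ones((5,5)))
    n,l,st,_=cv2.connectedComponentsWithStats(m)
    m=np.where((l>0)&(st[l,4]>200),255,0).astype('uint8')
    pts=np.concatenate([c.reshape(-1,2) for c in cv2.findContours(m,0,1)[0]])
    hull=cv2.convexHull(pts).reshape(-1,2)
    P=onz((hull+.5)/s-.5,z,*C)
    return rect(P),P
E
python3 - <<'E'
from h import *
z=np.load('pics/top0.npz');p,d=z['p'],z['d'];C=cal('top')
for col,zz,near in (('blue',.055,(.446,-.177)),('orange',.055,(.536,-.376)),('green',.115,(.56,.06))):
    r,P=lid(p,C,col,zz,near); print(col,*[np.round(x,4) for x in r])
# depth checks
print(dep([[234,170],[296,206],[345,200],[164,218],[163,190],[245,205]],d,*C).round(4))
E
```

```text
blue [ 0.4452 -0.1774] 103.7667 58.1746 4.88
orange [ 0.5364 -0.3768] 111.0234 66.5225 -17.5841
green [0.5748 0.0565] 108.4308 59.2828 9.7997
[[ 0.6218  0.0545  0.1118]
 [ 0.4832 -0.1813  0.0522]
 [ 0.501  -0.374   0.0555]
 [ 0.3535 -0.0081  1.7439]
 [ 0.5592  0.3358  0.0608]
 [ 0.4917  0.0169  0.0634]]
```

```bash
cat >> h.py <<'E'
def yaw(o): 
    x=Ro.from_quat(o['ee_rot']).as_matrix()[:,0]; return np.degrees(np.arctan2(x[1],x[0]))
def plan(target,tyaw,n,g=1.0,start=None,syaw=None):
    o=manip.get_obs(); p0=np.array(o['position'] if start is None else start); y0=yaw(o) if syaw is None else syaw
    dy=(tyaw-y0+180)%360-180; print('from',p0.round(4),round(y0,2),'dyaw',round(dy,2))
    rows=[];cur=p0.copy();cy=y0
    for i in range(n):
        s=(1-np.cos(np.pi*(i+1)/n))/2
        w=p0+(np.array(target)-p0)*s; ny=y0+dy*s
        dw=w-cur; c,s_=np.cos(np.radians(cy)),np.sin(np.radians(cy))
        t=np.round([c*dw[0]+s_*dw[1], s_*dw[0]-c*dw[1], -dw[2]],4); wz=round(-(ny-cy),1)
        rows.append([*[float(a) for a in t],0,0,wz,g]); 
        cur=cur+np.array([c*t[0]+s_*t[1],s_*t[0]-c*t[1],-t[2]]); cy-=wz
    print('end',cur.round(4),round(cy,2)); print(str(rows).replace(' ',''))
E
python3 -c "
from h import *
plan((.445,-.177,.22),4.9,14)"
```

```text
from [ 0.2246 -0.5829  0.2307] 21.07 dyaw -16.17
end [ 0.445 -0.177  0.22 ] 4.87
[[0.0044,-0.0038,0.0001,0,0,np.float64(0.2),1.0],[0.013,-0.0111,0.0004,0,0,np.float64(0.6),1.0],[0.0207,-0.0181,0.0007,0,0,np.float64(1.0),1.0],[0.027,-0.0246,0.0008,0,0,np.float64(1.2),1.0],[0.0318,-0.0301,0.001,0,0,np.float64(1.6),1.0],[0.0345,-0.0345,0.0012,0,0,np.float64(1.7),1.0],[0.0353,-0.0375,0.0012,0,0,np.float64(1.8),1.0],[0.034,-0.0385,0.0011,0,0,np.float64(1.8),1.0],[0.0312,-0.0375,0.0012,0,0,np.float64(1.7),1.0],[0.0269,-0.0346,0.001,0,0,np.float64(1.5),1.0],[0.0217,-0.0294,0.0008,0,0,np.float64(1.3),1.0],[0.0159,-0.0225,0.0007,0,0,np.float64(1.0),1.0],[0.0096,-0.0141,0.0004,0,0,np.float64(0.6),1.0],[0.0032,-0.0048,0.0001,0,0,np.float64(0.2),1.0]]
```

```bash
cat >> h.py <<'E'
def tot(target,tyaw):
    "total: first turn wz, then shift in the turned tool frame"
    o=manip.get_obs(); p0=o['position']; y0=yaw(o); dy=(tyaw-y0+90)%180-90
    ny=y0+dy; c,s=np.cos(np.radians(ny)),np.sin(np.radians(ny)); dw=np.array(target)-p0
    R=Ro.from_quat(o['ee_rot']).as_matrix()
    print('at',p0.round(4),round(y0,2),'tilt',R[:2,2].round(4),'F',o['ft_force'].round(2),'g',round(o['grip_width'],3),'t',o['clock'])
    print('wz',round(-dy,2),'shift',np.round([c*dw[0]+s*dw[1],s*dw[0]-c*dw[1],-dw[2]],4))
E
python3 -c "
from h import *
tot((.445,-.177,.22),4.9)"
```

```text
at [ 0.2246 -0.5829  0.2307] 21.07 tilt [-0.0004  0.001 ] F [-0.29  0.28  0.01] g 0.998 t 0.15
wz 16.17 shift [ 0.2542 -0.3856  0.0107]
```

Request:
move_arm --pt "0 0 0 0 0 4 1" --pt "0 0 0 0 0 8 1" --pt "0 0 0 0 0 4.2 1" --pt "0.01 -0.015 0 0 0 0 1" --pt "0.024 -0.036 0.001 0 0 0 1" --pt "0.03 -0.046 0.0015 0 0 0 1" --pt "0.03 -0.046 0.0015 0 0 0 1" --pt "0.03 -0.046 0.0015 0 0 0 1" --pt "0.03 -0.046 0.0015 0 0 0 1" --pt "0.03 -0.046 0.0015 0 0 0 1"

```text
clock: 1.4
position: [0.3848, -0.2847, 0.2228]
ee_rot: [0.999, 0.044, 0.0, 0.0]
ft_force: [1.0, -0.2, -0.5]
grip_width: 0.996
```

Request:
move_arm --pt "0.03 -0.046 0.001 0 0 0 1" --pt "0.024 -0.036 0.001 0 0 0 1" --pt "0.012 -0.017 0 0 0 0 1" --pt "0.004 -0.006 0 0 0 0 1" --pt "0 0 0 0 0 0 1" --pt "0 0 0 0 0 0 1"

```text
clock: 2.15
position: [0.4445, -0.178, 0.2208]
ee_rot: [0.999, 0.042, -0.0, 0.0]
ft_force: [-0.4, -0.7, -0.3]
grip_width: 1.003
```

```bash
cat > see.py <<'E'
import sys
from h import *
def see(tag,col,z,near,rad=.12):
    o,p,d=snap('wrist',tag); C=cal('wrist',o)
    r,P=lid(p,C,col,z,near,rad); print(col,*[np.round(x,4) for x in r]); return r,o,p,d,C
if __name__=='__main__':
    a=sys.argv; see(a[1],a[2],float(a[3]),(float(a[4]),float(a[5])))
    manip and tot((float(a[4]),float(a[5]),.2),0)
E
python3 see.py b1 blue .055 .445 -.177
```

```text
blue [ 0.4503 -0.1414] 141.2997 121.7601 -85.2331
at [ 0.4445 -0.178   0.2208] 4.79 tilt [-0.0002 -0.0003] F [ 0.56  0.45 -0.1 ] g 0.999 t 2.2
wz 4.79 shift [ 0.0005 -0.001   0.0208]
```

View pics/wristb1.png

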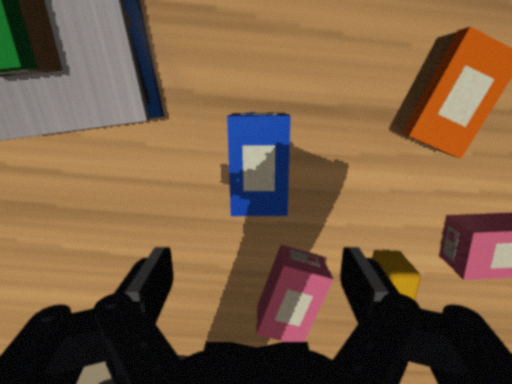

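Run:
```python
from h import *
z=np.load('pics/wristb1.npz');p,d=z['p'],z['d'];C=cal('wrist',z)
r,P=lid(p,C,'blue',.055,(.445,-.177),.075); print(r)
print(dep([[235,165],[285,165],[256,205],[256,122],[200,50],[210,250]],d,*C).round(4))
h=cv2.cvtColor(p,cv2.COLOR_RGB2HSV); print(h[108:122,250].tolist()); print(h[165,222:234].tolist(),h[165,284:296].tolist(),h[210:222,256].tolist())
```

```text
(array([ 0.44845346, -0.18013364]), 111.66065979003906, 64.41885375976562, 4.834236145019531)
[[ 0.4494 -0.1549  0.0566]
 [ 0.454  -0.2081  0.057 ]
 [ 0.4046 -0.1812  0.0542]
 [ 0.4961 -0.1735  0.0561]
 [ 0.5647 -0.1044  0.    ]
 [ 0.311  -0.1246  0.0009]]
[[16, 135, 147], [16, 133, 146], [16, 137, 145], [15, 114, 128], [2, 48, 90], [120, 75, 82], [112, 116, 79], [112, 171, 103], [111, 205, 137], [110, 208, 159], [110, 203, 167], [110, 209, 165], [110, 204, 165], [110, 206, 166]]
[[15, 129, 101], [14, 137, 104], [15, 135, 102], [16, 136, 105], [15, 130, 108], [13, 89, 109], [130, 61, 109], [114, 150, 143], [111, 202, 159], [111, 206, 160], [111, 198, 165], [111, 204, 161]] [[111, 206, 88], [110, 242, 78], [111, 215, 83], [111, 198, 80], [119, 102, 75], [175, 41, 75], [14, 111, 92], [16, 129, 101], [16, 135, 98], [16, 140, 100], [16, 141, 94], [16, 143, 96]] [[110, 224, 83], [109, 236, 79], [110, 218, 82], [111, 195, 85], [112, 195, 77], [115, 111, 76], [172, 42, 66], [13, 116, 90], [15, 140, 95], [15, 141, 96], [16, 140, 93], [15, 145, 95]]
```

Request:
move_arm --pt "0.0038 0.0024 0.01 0 0 0 1" --pt "0 0 0.03 0 0 0 1" --pt "0 0 0.03 0 0 0 1" --pt "0 0 0.03 0 0 0 1" --pt "0 0 0.03 0 0 0 1" --pt "0 0 0.03 0 0 0 1" --pt "0 0 0.025 0 0 0 1" --pt "0 0 0.018 0 0 0 1" --pt "0 0 0.008 0 0 0 1" --pt "0 0 0 0 0 0 1"

```text
clock: 3.45
position: [0.4488, -0.1791, 0.0094]
ee_rot: [0.999, 0.042, -0.0, -0.0]
ft_force: [-0.7, 0.0, 0.3]
grip_width: 0.999
```

```bash
python3 -c "
from h import *
tot((.4485,-.1801,.01),4.83)
snap('wrist','b2')"
```

```text
at [ 0.4488 -0.1791  0.0094] 4.86 tilt [-0.0008  0.0004] F [-0.74  0.03  0.35] g 0.999 t 3.45
wz 0.03 shift [-0.0003  0.001  -0.0006]
```

View pics/wristb2.png

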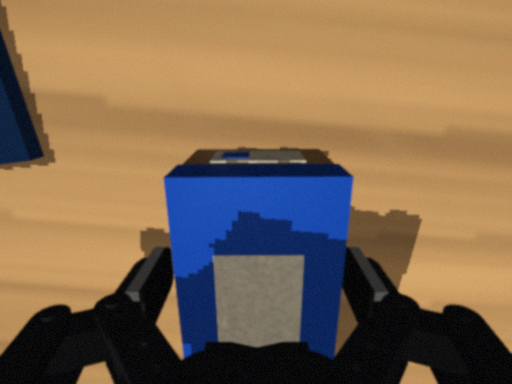

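The blue carton fills the gap between the fingers (cols 168-350, centred at about 258), with the lid's far edge at row 175. I'm closing the grip now.

Request:
move_arm --pt "0 0 0 0 0 0 0.6" --pt "0 0 0 0 0 0 0.3" --pt "0 0 0 0 0 0 -1" --pt "0 0 0 0 0 0 -1" --pt "0 0 0 0 0 0 -1" --pt "0 0 0 0 0 0 -1" --force 45

```text
clock: 4.25
position: [0.4496, -0.1794, 0.0107]
ee_rot: [0.999, 0.042, 0.001, 0.0]
ft_force: [-1.3, 1.3, 6.8]
grip_width: 0.749
```

Request:
move_arm --pt "0 0 -0.005 0 0 0 -1" --pt "0 0 -0.015 0 0 0 -1" --pt "0 0 -0.03 0 0 0 -1" --pt "0 0 -0.03 0 0 0 -1" --pt "0 0 -0.03 0 0 0 -1" --pt "0 0 -0.03 0 0 0 -1" --pt "0 0 -0.03 0 0 0 -1" --pt "0 0 -0.02 0 0 0 -1" --pt "0 0 -0.01 0 0 0 -1" --pt "0 0 0 0 0 0 -1"

```text
clock: 5.5
position: [0.4491, -0.1791, 0.2103]
ee_rot: [0.999, 0.043, 0.0, 0.0]
ft_force: [0.0, 0.3, -5.1]
grip_width: 0.742
```

```bash
python3 -c "
from h import *
tot((.57,.056,.21),9.8)
snap('wrist','b3');snap('side','b3')"
```

```text
at [ 0.4491 -0.1791  0.2103] 4.87 tilt [ 0.0008 -0.0005] F [ 0.02  0.31 -5.09] g 0.742 t 5.5
wz -4.93 shift [ 0.1592 -0.2111  0.0003]
```

View pics/wristb3.png

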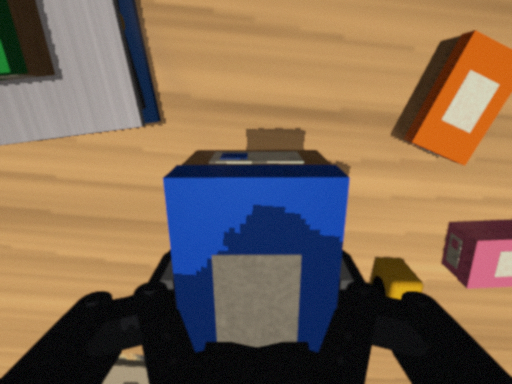

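View pics/sideb3.png

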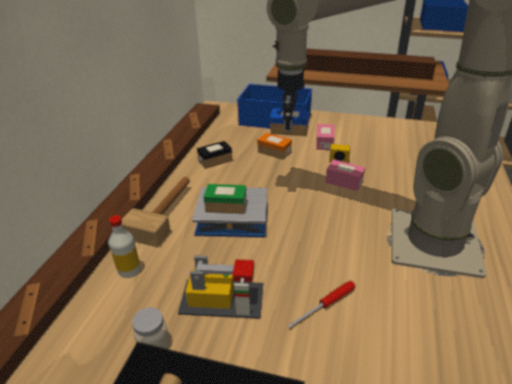

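The blue carton is held level: its front lid edge is still at row 175, cols 166-348. Everything else is undisturbed. Next I'll move to a view of the green carton just behind it.

```bash
python3 -c "
from h import *
tot((.43,.035,.24),9.8)"
```

```text
at [ 0.4486 -0.1789  0.2091] 4.88 tilt [-0.0011  0.0004] F [-0.17 -0.46 -3.53] g 0.744 t 5.6
wz -4.92 shift [ 0.0181 -0.214  -0.0309]
```

Request:
move_arm --pt "0 0 0 0 0 -2 -1" --pt "0 0 0 0 0 -2.9 -1" --pt "0.001 -0.012 -0.005 0 0 0 -1" --pt "0.003 -0.03 -0.005 0 0 0 -1" --pt "0.003 -0.04 -0.005 0 0 0 -1" --pt "0.003 -0.044 -0.005 0 0 0 -1" --pt "0.003 -0.044 -0.005 0 0 0 -1" --pt "0.003 -0.03 -0.005 0 0 0 -1" --pt "0.002 -0.014 -0.001 0 0 0 -1" --pt "0 0 0 0 0 0 -1"

```text
clock: 6.85
position: [0.4303, 0.0354, 0.2408]
ee_rot: [0.996, 0.086, 0.0, 0.0]
ft_force: [-0.0, -0.4, -3.1]
grip_width: 0.745
```

Run:
```python
from h import *
o,p,d=snap('wrist','g1');C=cal('wrist',o); tot((.43,.035,.24),9.8)
r,P=lid(p,C,'green',.115,(.572,.056),.09); print(r)
```

```text
at [0.4304 0.0342 0.2406] 9.76 tilt [-0.0003 -0.0004] F [ 0.82  0.59 -3.66] g 0.743 t 6.9
wz -0.04 shift [-0.0002 -0.0008  0.0006]
(array([0.55168835, 0.05181179]), 64.62055969238281, 57.74859619140625, -80.08919048309326)
```

View pics/wristg1.png

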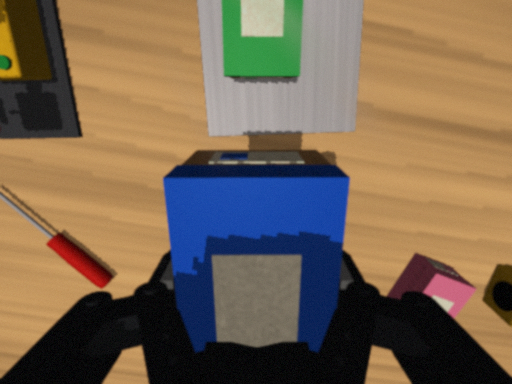

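Request:
move_arm --pt "0.01 0 0 0 0 0 -1" --pt "0.02 -0.001 0 0 0 0 -1" --pt "0.015 0 0 0 0 0 -1" --pt "0.007 0 0 0 0 0 -1" --pt "0 0 0 0 0 0 -1" --pt "0 0 0 0 0 0 -1"

```text
clock: 7.65
position: [0.4812, 0.0444, 0.2407]
ee_rot: [0.996, 0.085, -0.0, 0.0]
ft_force: [0.6, 0.2, -2.6]
grip_width: 0.739
```

Run:
```python
from h import *
o,p,d=snap('wrist','g2');C=cal('wrist',o); tot((.43,.035,.24),9.8)
r,P=lid(p,C,'green',.115,(.572,.056),.09); print(r)
print(P.round(4)[::3,:2])
```

```text
at [0.4812 0.0444 0.2408] 9.76 tilt [-0.     -0.0004] F [ 0.29 -0.24 -3.14] g 0.74 t 7.7
wz -0.04 shift [-0.0521  0.0006  0.0008]
(array([0.57766302, 0.05605722]), 108.28939056396484, 65.19596099853516, 9.813626289367676)
[[0.6364 0.0339]
 [0.5312 0.0151]
 [0.5299 0.0158]
 [0.5194 0.0768]
 [0.5204 0.079 ]
 [0.6103 0.0946]]
```

View pics/wristg2.png

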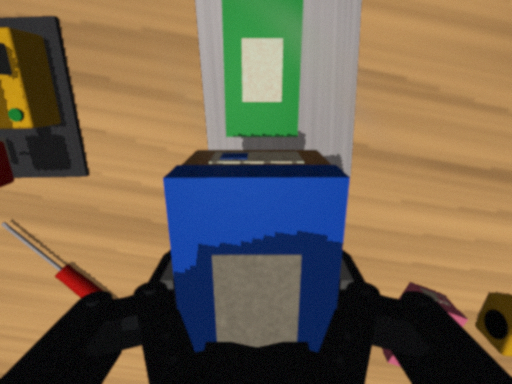

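```bash
python3 - <<'E'
from h import *
z=np.load('pics/wristg2.npz');p,d=z['p'],z['d'];c=viewer.calibration('wrist')
K,dist,_=cal('wrist',z);T=c['T_tool_cam'];C=(K,dist,T)
h=cv2.cvtColor(p,cv2.COLOR_RGB2HSV)
for u in (180,220,300,335): print(u,[tuple(x) for x in h[164:184,u,1:].tolist()], dep([[u,r] for r in (178,182,190,200)],d,*C).round(4)[:, [0,2]].tolist())
for v in (200,225,): 
    print(v,h[v,160:180].tolist(),h[v,336:356].tolist())
E
python3 -c "
import cv2
p=cv2.imread('pics/wristg2.png')[100:240,150:370];cv2.imwrite('pics/c1.png',cv2.resize(p,None,fx=3.5,fy=3.5,interpolation=0))"
```

```text
180 [(116, 143), (54, 81), (137, 56), (193, 58), (236, 54), (214, 56), (214, 56), (218, 55), (241, 54), (250, 54), (199, 59), (211, 58), (240, 69), (216, 105), (215, 145), (210, 166), (209, 172), (215, 172), (208, 172), (215, 171)] [[0.0532, -0.0442], [0.0521, -0.0453], [0.0493, -0.0459], [0.0449, -0.0441]]
220 [(31, 65), (110, 51), (170, 57), (177, 59), (177, 59), (190, 59), (197, 57), (204, 60), (212, 54), (194, 59), (223, 55), (228, 56), (208, 76), (214, 118), (214, 157), (211, 169), (208, 173), (206, 176), (209, 173), (218, 171)] [[0.0533, -0.0446], [0.0519, -0.0446], [0.049, -0.0447], [0.0454, -0.0452]]
300 [(31, 58), (137, 54), (212, 54), (212, 54), (228, 56), (210, 57), (246, 55), (236, 55), (228, 57), (215, 58), (224, 57), (230, 61), (230, 82), (220, 123), (218, 157), (216, 170), (210, 170), (209, 171), (216, 172), (217, 169)] [[0.0532, -0.0441], [0.052, -0.0452], [0.0489, -0.0445], [0.0453, -0.0451]]
335 [(36, 70), (99, 62), (179, 57), (255, 51), (223, 55), (246, 54), (241, 55), (241, 56), (212, 59), (214, 56), (246, 55), (216, 59), (233, 82), (227, 120), (216, 156), (213, 1
[... 760 characters left out ...]
87], [16, 129, 190], [16, 128, 189]]
225 [[16, 132, 168], [16, 131, 166], [17, 135, 166], [16, 134, 166], [16, 130, 169], [16, 136, 165], [16, 121, 165], [3, 61, 142], [120, 95, 148], [112, 193, 165], [111, 214, 167], [110, 221, 166], [110, 215, 167], [110, 229, 164], [110, 219, 170], [110, 218, 166], [110, 220, 166], [110, 218, 170], [110, 221, 165], [110, 220, 166]] [[110, 227, 164], [110, 221, 165], [110, 221, 163], [110, 219, 165], [111, 224, 164], [111, 215, 166], [110, 211, 163], [112, 190, 161], [115, 112, 144], [171, 38, 133], [15, 107, 164], [16, 129, 176], [17, 130, 174], [17, 130, 175], [16, 130, 176], [16, 132, 179], [16, 133, 174], [16, 132, 176], [16, 130, 177], [16, 132, 176]]
```

View pics/c1.png

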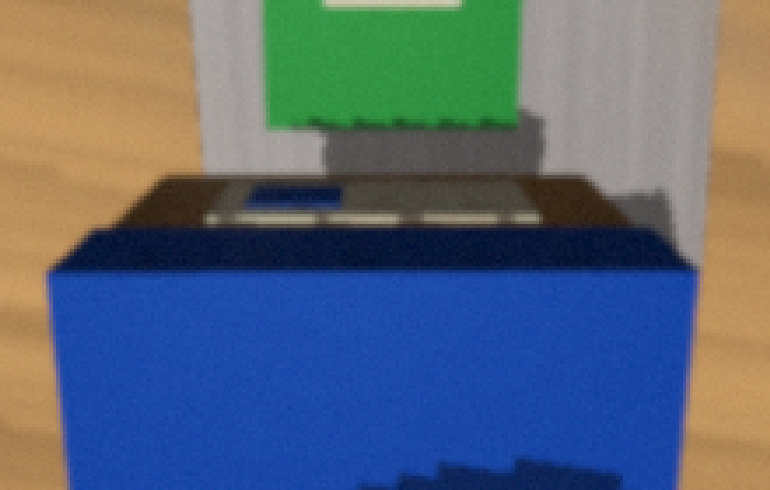

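```bash
python3 -c "
from h import *
tot((.580,.0560,.15),9.81)"
```

```text
at [0.4812 0.0444 0.2408] 9.76 tilt [-0.     -0.0004] F [ 0.29 -0.24 -3.14] g 0.74 t 7.7
wz -0.05 shift [0.0993 0.0054 0.0908]
```

Request:
move_arm --pt "0.01 0.0005 0 0 0 0 -1" --pt "0.025 0.0015 0 0 0 0 -1" --pt "0.028 0.0015 0 0 0 0 -1" --pt "0.025 0.0015 0.01 0 0 0 -1" --pt "0.0113 0.0004 0.02 0 0 0 -1" --pt "0 0 0.025 0 0 0 -1" --pt "0 0 0.02 0 0 0 -1" --pt "0 0 0.012 0 0 0 -1" --pt "0 0 0.004 0 0 0 -1" --pt "0 0 0 0 0 0 -1"

```text
clock: 8.95
position: [0.5805, 0.0562, 0.1502]
ee_rot: [0.996, 0.085, 0.0, 0.0]
ft_force: [-0.5, 0.6, -2.6]
grip_width: 0.742
```

```bash
python3 -c "
from h import *
tot((.580,.0560,.125),9.81)
snap('wrist','g3');snap('side','g3')
import cv2
p=cv2.imread('pics/wristg3.png')[60:200,150:370];cv2.imwrite('pics/c2.png',cv2.resize(p,None,fx=3.5,fy=3.5,interpolation=0))
p=cv2.imread('pics/sideg3.png')[90:250,150:320];cv2.imwrite('pics/c3.png',cv2.resize(p,None,fx=3.5,fy=3.5,interpolation=2))"
```

```text
at [0.5805 0.0562 0.1502] 9.77 tilt [ 0.0006 -0.0001] F [-0.52  0.57 -2.61] g 0.742 t 8.95
wz -0.04 shift [-0.0006  0.0001  0.0252]
```

View pics/c2.png

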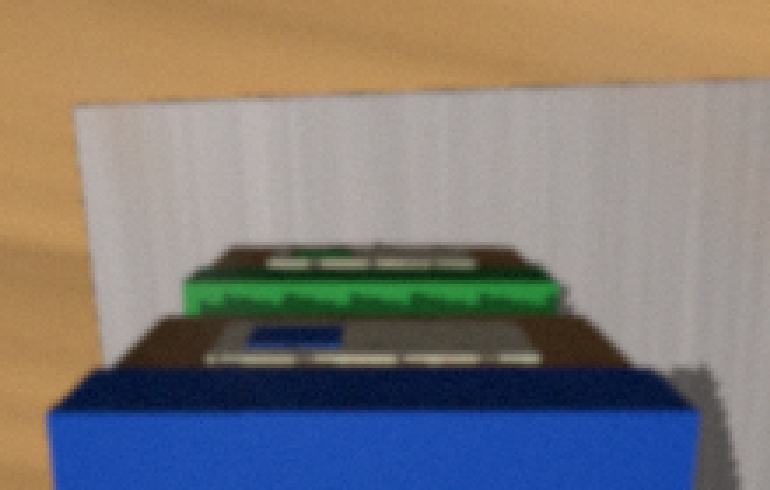

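View pics/c3.png

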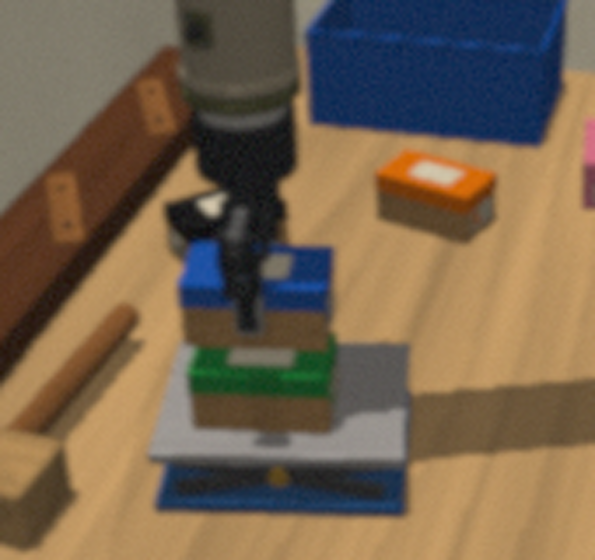

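Run:
```python
from h import *
z=np.load('pics/wristg3.npz');c=viewer.calibration('wrist')
K,dist,_=cal('wrist',z);C=(K,dist,c['T_tool_cam'])
for uv in ((203.1,140.3),(309.6,140.3)):print(onz([uv],.0352,*C).round(4))
for uv in ((164,176.8),(348.8,176.8)):print(onz([uv],-.0448,*C).round(4))
```

```text
[[ 0.0537 -0.032   0.0352]]
[[0.0538 0.0323 0.0352]]
[[ 0.0538 -0.0319 -0.0448]]
[[ 0.0538  0.0322 -0.0448]]
```

The front edges agree: green at tool x 53.7 and y -32/+32, blue at 53.8 and y -32/+32. Lowering now.

Request:
move_arm --pt "0 0 0.007 0 0 0 -1" --pt "0 0 0.007 0 0 0 -1" --pt "0 0 0.004 0 0 0 -1" --pt "0 0 0.003 0 0 0 -1" --pt "0 0 0.002 0 0 0 -1" --pt "0 0 0.001 0 0 0 -1" --pt "0 0 0 0 0 0 -1"

```text
clock: 9.93
position: [0.5804, 0.0562, 0.1259]
ee_rot: [0.996, 0.085, 0.0, 0.0]
ft_force: [0.4, -0.4, -2.6]
grip_width: 0.742
```

Request:
move_arm --pt "0 0 0.001 0 0 0 -1" --pt "0 0 0 0 0 0 -1" --pt "0 0 0 0 0 0 -1"

```text
clock: 10.3
position: [0.5805, 0.0562, 0.1258]
ee_rot: [0.996, 0.085, 0.0, 0.0]
ft_force: [-3.2, -0.7, 5.2]
grip_width: 0.744
```

Request:
move_arm --pt "0 0 0 0 0 0 0.55" --pt "0 0 0 0 0 0 0.6" --pt "0 0 0 0 0 0 0.7" --pt "0 0 0 0 0 0 0.85" --pt "0 0 0 0 0 0 1" --pt "0 0 0 0 0 0 1" --pt "0 0 0 0 0 0 1"

```text
clock: 11.18
position: [0.5803, 0.0561, 0.1248]
ee_rot: [0.996, 0.085, -0.0, 0.0]
ft_force: [0.7, -0.4, 0.2]
grip_width: 1.001
```

Request:
move_arm --pt "0 0 -0.005 0 0 0 1" --pt "0 0 -0.015 0 0 0 1" --pt "0 0 -0.025 0 0 0 1" --pt "0 0 -0.03 0 0 0 1" --pt "0 0 -0.03 0 0 0 1" --pt "0 0 -0.03 0 0 0 1" --pt "0 0 -0.015 0 0 0 1" --pt "0 0 -0.005 0 0 0 1" --pt "0 0 0 0 0 0 1"

```text
clock: 12.3
position: [0.5801, 0.0561, 0.2793]
ee_rot: [0.996, 0.085, -0.0, 0.0]
ft_force: [-0.3, -0.1, -0.6]
grip_width: 0.999
```

Run:
```python
from h import *
o,p,d=snap('wrist','b4');C=cal('wrist',o); tot((.536,-.377,.30),-17.6)
r,P=lid(p,C,'blue',.170,(.5785,.0557),.075); print(r)
```

```text
at [0.58   0.0561 0.2789] 9.78 tilt [-0.0013 -0.0001] F [ 0.05  0.44 -0.08] g 1.002 t 12.35
wz 27.38 shift [ 0.0891  0.4261 -0.0211]
(array([0.57949469, 0.05581712]), 111.90582275390625, 65.35346221923828, 9.801030158996582)
```

View pics/wristb4.png

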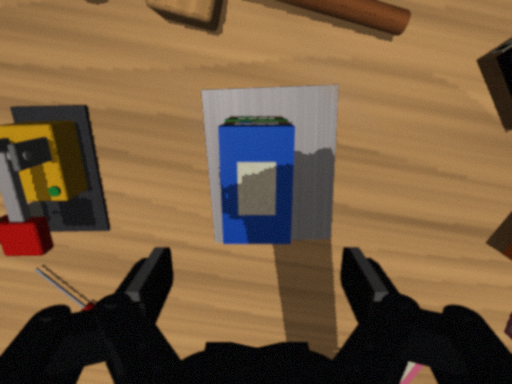

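The blue carton sits on green in line: lid at cols 219-294, green end face just showing flush above it. Now the orange one.

Request:
move_arm --pt "0 0 0 0 0 7 1" --pt "0 0 0 0 0 10 1" --pt "0 0 0 0 0 7.4 1" --pt "0 0 0 0 0 3 1" --pt "0.004 0.018 0 0 0 0 1" --pt "0.01 0.045 0 0 0 0 1" --pt "0.011 0.05 0 0 0 0 1" --pt "0.011 0.05 0 0 0 0 1" --pt "0.011 0.05 0 0 0 0 1" --pt "0.011 0.05 0 0 0 0 1"

```text
clock: 13.6
position: [0.5546, -0.2152, 0.2793]
ee_rot: [0.988, -0.153, -0.0, 0.0]
ft_force: [1.1, 0.1, 0.4]
grip_width: 0.999
```

```bash
python3 -c "
from h import *
tot((.538,-.378,.22),-17.6)"
```

```text
at [ 0.5546 -0.2152  0.2793] -17.61 tilt [-0.0008 -0.0003] F [1.14 0.13 0.37] g 0.999 t 13.6
wz -0.01 shift [0.0334 0.1602 0.0593]
```

Request:
move_arm --pt "0.01 0.048 0.01 0 0 0 1" --pt "0.01 0.046 0.015 0 0 0 1" --pt "0.008 0.04 0.018 0 0 0 1" --pt "0.0044 0.02 0.012 0 0 0 1" --pt "0.001 0.006 0.004 0 0 0 1" --pt "0 0 0 0 0 0 1" --pt "0 0 0 0 0 0 1"

```text
clock: 14.48
position: [0.5403, -0.373, 0.2218]
ee_rot: [0.988, -0.152, 0.001, -0.0]
ft_force: [0.0, 0.8, 0.6]
grip_width: 0.995
```

Run:
```python
from h import *
o,p,d=snap('wrist','o1');C=cal('wrist',o)
r,P=lid(p,C,'orange',.055,(.538,-.378),.075); print(r)
tot((r[0][0],r[0][1],.010),r[3])
```

```text
(array([ 0.53916132, -0.38074945]), 114.93415832519531, 68.382568359375, -16.930267333984375)
at [ 0.5403 -0.3732  0.2218] -17.5 tilt [ 0.0014 -0.0003] F [ 0.44  0.06 -0.03] g 0.997 t 14.525
wz -0.57 shift [0.0012 0.0076 0.2118]
```

View pics/wristo1.png

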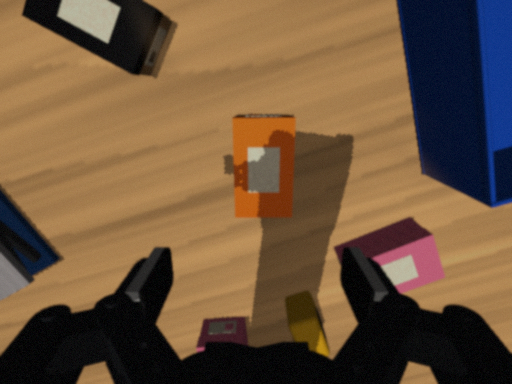

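Run:
```python
from h import *
z=np.load('pics/wristo1.npz');p=z['p'];C=cal('wrist',z)
h=cv2.cvtColor(p,cv2.COLOR_RGB2HSV); print(h[165,228:240].tolist(),h[165,288:300].tolist(),h[110:120,245].tolist())
for s in (185,205):
  HSV['orange']=((3,s,80),(13,255,255))
  r,P=lid(p,C,'orange',.055,(.538,-.378),.075); print(r)
```

```text
[[16, 140, 95], [17, 146, 91], [15, 135, 96], [14, 138, 96], [16, 156, 103], [11, 178, 116], [12, 205, 128], [12, 221, 142], [13, 237, 152], [12, 221, 158], [12, 226, 143], [12, 245, 134]] [[11, 234, 121], [10, 225, 120], [11, 229, 118], [11, 233, 118], [10, 220, 117], [11, 207, 107], [14, 175, 93], [16, 136, 86], [17, 127, 86], [15, 132, 83], [16, 136, 79], [16, 147, 78]] [[16, 137, 171], [16, 136, 171], [16, 131, 171], [16, 136, 157], [15, 132, 131], [15, 114, 103], [14, 119, 103], [12, 176, 126], [14, 217, 156], [14, 216, 182]]
(array([ 0.53352942, -0.37911713]), 99.85774230957031, 65.41932678222656, -17.467437744140625)
(array([ 0.53379993, -0.37929291]), 99.23460388183594, 64.18521118164062, -17.46440887451172)
```

```bash
sed -i "s/HSV\['orange'\]=((4,150,80),(16,255,255))/HSV['orange']=((3,185,80),(15,255,255))/" h.py
python3 - <<'E'
from h import *
z=np.load('pics/wristo1.npz');p=z['p'];C=cal('wrist',z)
r,P=lid(p,C,'orange',.055,(.538,-.378),.075); print(r)
tot((r[0][0],r[0][1],.010),r[3])
E
```

```text
(array([ 0.53967371, -0.38086951]), 112.75475311279297, 65.76591491699219, -17.33148193359375)
at [ 0.5403 -0.3732  0.2218] -17.5 tilt [ 0.0014 -0.0003] F [ 0.44  0.06 -0.03] g 0.997 t 14.525
wz -0.17 shift [0.0017 0.0075 0.2118]
```

Request:
move_arm --pt "0.0005 0.007 0.01 0 0 0 1" --pt "0 0 0.03 0 0 0 1" --pt "0 0 0.03 0 0 0 1" --pt "0 0 0.03 0 0 0 1" --pt "0 0 0.03 0 0 0 1" --pt "0 0 0.03 0 0 0 1" --pt "0 0 0.025 0 0 0 1" --pt "0 0 0.018 0 0 0 1" --pt "0 0 0.008 0 0 0 1" --pt "0 0 0 0 0 0 1"

```text
clock: 15.78
position: [0.5377, -0.3815, 0.0098]
ee_rot: [0.988, -0.153, -0.0, -0.0]
ft_force: [0.1, -0.3, 0.2]
grip_width: 1.0
```

```bash
python3 -c "
from h import *
tot((.54,-.38,.01),-17.4)
snap('wrist','o2')"
```

```text
at [ 0.5377 -0.3815  0.0098] -17.63 tilt [-0.0001  0.    ] F [ 0.05 -0.31  0.17] g 1.0 t 15.775
wz -0.23 shift [ 0.0018 -0.0021 -0.0002]
```

View pics/wristo2.png

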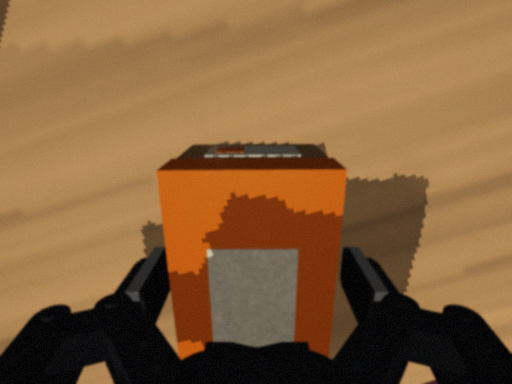

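The orange carton is between the fingers, cols 158-346, about 1.5 mm left of centre and 3 mm ahead. I'll trim that and grip.

Request:
move_arm --pt "0.0025 -0.0014 0 0 0 0 1" --pt "0 0 0 0 0 0 0.6" --pt "0 0 0 0 0 0 0.3" --pt "0 0 0 0 0 0 -1" --pt "0 0 0 0 0 0 -1" --pt "0 0 0 0 0 0 -1" --pt "0 0 0 0 0 0 -1" --force 45

```text
clock: 16.7
position: [0.541, -0.3811, 0.0106]
ee_rot: [0.988, -0.153, 0.001, 0.0]
ft_force: [-0.4, 0.3, 4.9]
grip_width: 0.746
```

Request:
move_arm --pt "0 0 -0.005 0 0 0 -1" --pt "0 0 -0.015 0 0 0 -1" --pt "0 0 -0.03 0 0 0 -1" --pt "0 0 -0.04 0 0 0 -1" --pt "0 0 -0.04 0 0 0 -1" --pt "0 0 -0.04 0 0 0 -1" --pt "0 0 -0.04 0 0 0 -1" --pt "0 0 -0.04 0 0 0 -1" --pt "0 0 -0.025 0 0 0 -1" --pt "0 0 -0.01 0 0 0 -1"

```text
clock: 17.95
position: [0.5406, -0.3808, 0.2969]
ee_rot: [0.988, -0.153, 0.001, 0.0]
ft_force: [-0.3, 0.2, -5.3]
grip_width: 0.745
```

```bash
python3 -c "
from h import *
tot((.500,.042,.295),9.8)
snap('wrist','o3')"
```

```text
at [ 0.5406 -0.3808  0.2969] -17.62 tilt [ 0.0018 -0.0012] F [-0.28  0.21 -5.28] g 0.745 t 17.95
wz -27.42 shift [ 0.0319 -0.4236  0.0019]
```

View pics/wristo3.png

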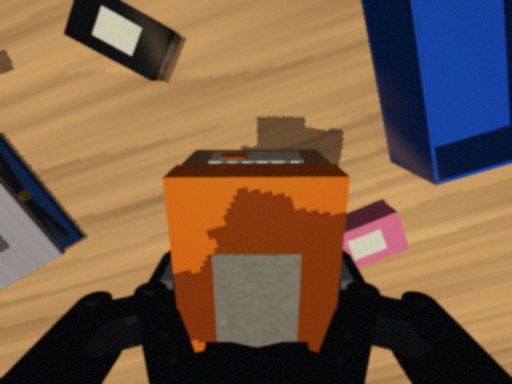

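Request:
move_arm --pt "0 0 0 0 0 -5 -1" --pt "0 0 0 0 0 -9 -1" --pt "0 0 0 0 0 -9 -1" --pt "0 0 0 0 0 -4.4 -1" --pt "0.001 -0.014 0 0 0 0 -1" --pt "0.002 -0.03 0 0 0 0 -1" --pt "0.003 -0.04 0 0 0 0 -1" --pt "0.003 -0.045 0 0 0 0 -1" --pt "0.004 -0.045 0 0 0 0 -1" --pt "0.004 -0.045 0 0 0 0 -1"

```text
clock: 19.25
position: [0.5191, -0.1595, 0.2943]
ee_rot: [0.996, 0.084, -0.0, -0.0]
ft_force: [0.7, 0.4, -4.8]
grip_width: 0.745
```

Request:
move_arm --pt "0.004 -0.045 0 0 0 0 -1" --pt "0.003 -0.045 0 0 0 0 -1" --pt "0.003 -0.045 0 0 0 0 -1" --pt "0.003 -0.038 0 0 0 0 -1" --pt "0.002 -0.022 0 0 0 0 -1" --pt "0 -0.0095 0 0 0 0 -1" --pt "0 0 0 0 0 0 -1" --pt "0 0 0 0 0 0 -1"

```text
clock: 20.25
position: [0.5001, 0.0407, 0.2946]
ee_rot: [0.996, 0.084, -0.0, 0.0]
ft_force: [-0.0, -0.8, -5.2]
grip_width: 0.745
```

Run:
```python
from h import *
o,p,d=snap('wrist','o4');C=cal('wrist',o)
r,P=lid(p,C,'blue',.170,(.5785,.0557),.075); print(r)
tot((.5805,.056,.21),9.8)
```

```text
(array([0.58190192, 0.05620165]), 104.16034698486328, 65.0420150756836, 10.228339195251465)
at [0.5002 0.0407 0.2946] 9.65 tilt [-0.0002 -0.0004] F [-0.35 -0.75 -6.49] g 0.745 t 20.3
wz -0.15 shift [ 0.0818 -0.0014  0.0846]
```

View pics/wristo4.png

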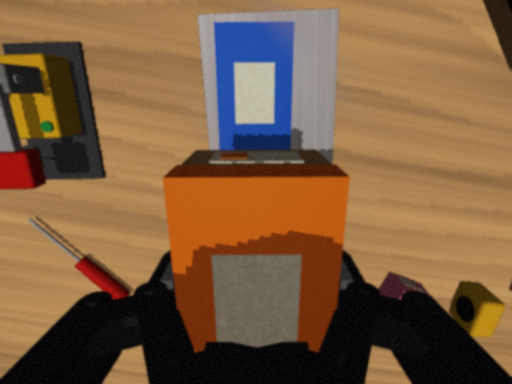

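Request:
move_arm --pt "0.01 0 0 0 0 -0.15 -1" --pt "0.022 -0.0005 0 0 0 0 -1" --pt "0.025 -0.0005 0 0 0 0 -1" --pt "0.017 -0.0004 0.01 0 0 0 -1" --pt "0.0077 0 0.02 0 0 0 -1" --pt "0 0 0.025 0 0 0 -1" --pt "0 0 0.02 0 0 0 -1" --pt "0 0 0.01 0 0 0 -1" --pt "0 0 0.004 0 0 0 -1" --pt "0 0 0 0 0 0 -1"

```text
clock: 21.55
position: [0.5805, 0.0573, 0.2061]
ee_rot: [0.996, 0.086, 0.0, 0.0]
ft_force: [-0.5, -0.5, -5.4]
grip_width: 0.744
```

```bash
python3 -c "
from h import *
tot((.5803,.0561,.18),9.8)
snap('wrist','o5');snap('side','o5')
import cv2
p=cv2.imread('pics/wristo5.png')[60:200,150:370];cv2.imwrite('pics/c4.png',cv2.resize(p,None,fx=3.5,fy=3.5,interpolation=0))
p=cv2.imread('pics/sideo5.png')[70:250,150:320];cv2.imwrite('pics/c5.png',cv2.resize(p,None,fx=3.3,fy=3.3,interpolation=2))"
```

```text
at [0.5805 0.0573 0.2061] 9.92 tilt [ 0.0005 -0.0001] F [-0.49 -0.48 -5.38] g 0.744 t 21.55
wz 0.12 shift [-0.0004  0.0011  0.0261]
```

View pics/c4.png

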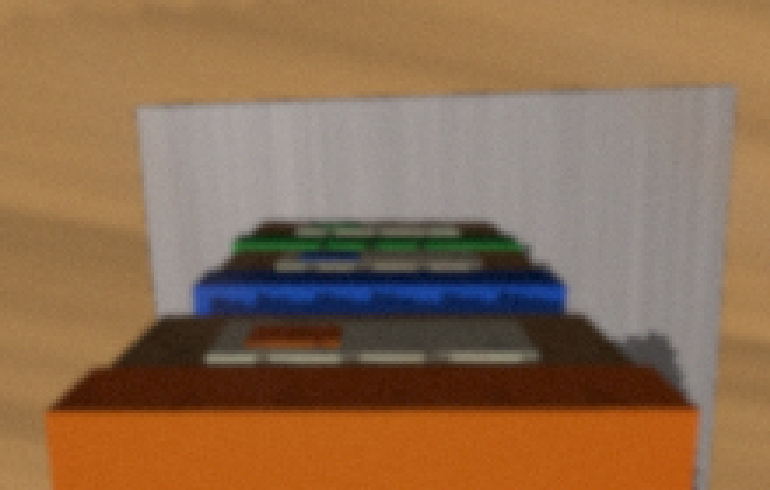

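View pics/c5.png

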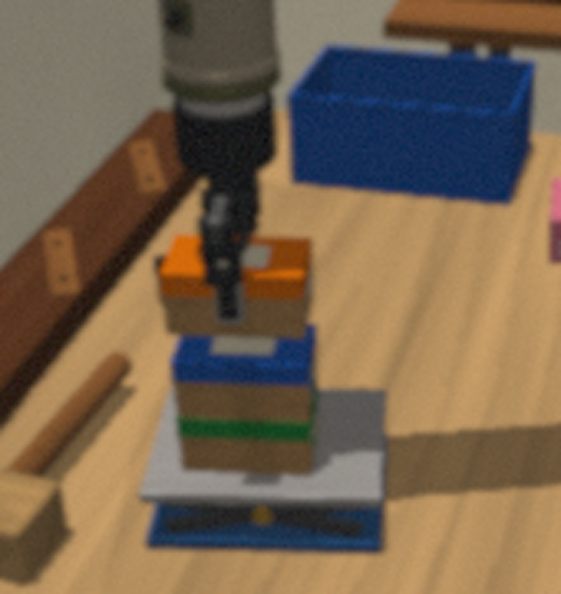

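Blue's front edge mid is at col 259 and orange's at 256.4, so orange is 1.2 mm off to the left. Correcting that and lowering.

Request:
move_arm --pt "-0.0003 0.0012 0.003 0 0 0.12 -1" --pt "0 0 0.007 0 0 0 -1" --pt "0 0 0.006 0 0 0 -1" --pt "0 0 0.004 0 0 0 -1" --pt "0 0 0.003 0 0 0 -1" --pt "0 0 0.001 0 0 0 -1" --pt "0 0 0 0 0 0 -1"

```text
clock: 22.52
position: [0.5804, 0.0561, 0.1819]
ee_rot: [0.996, 0.085, 0.0, 0.0]
ft_force: [0.3, 0.0, -6.2]
grip_width: 0.745
```

```bash
python3 -c "
from h import *
tot((.5803,.0561,.18),9.8)"
```

```text
at [0.5804 0.0561 0.1819] 9.81 tilt [ 0.0002 -0.    ] F [ 0.25  0.03 -6.21] g 0.745 t 22.525
wz 0.01 shift [-0.0001  0.      0.0019]
```

Request:
move_arm --pt "0 0 0.001 0 0 0 -1" --pt "0 0 0.0007 0 0 0 -1" --pt "0 0 0 0 0 0 -1"

```text
clock: 22.9
position: [0.5804, 0.0561, 0.1806]
ee_rot: [0.996, 0.085, 0.0, 0.0]
ft_force: [-1.9, -0.2, -0.2]
grip_width: 0.744
```

Contact is made, since the load has gone from the wrist force. Releasing.

Request:
move_arm --pt "0 0 0.0004 0 0 0 -1" --pt "0 0 0 0 0 0 0.55" --pt "0 0 0 0 0 0 0.6" --pt "0 0 0 0 0 0 0.7" --pt "0 0 0 0 0 0 0.85" --pt "0 0 0 0 0 0 1" --pt "0 0 0 0 0 0 1" --pt "0 0 0 0 0 0 1"

```text
clock: 23.9
position: [0.5803, 0.0561, 0.1797]
ee_rot: [0.996, 0.085, 0.0, 0.0]
ft_force: [0.5, 0.4, -0.4]
grip_width: 1.002
```

Request:
move_arm --pt "0 0 -0.005 0 0 0 1" --pt "0 0 -0.015 0 0 0 1" --pt "0 0 -0.025 0 0 0 1" --pt "0 0 -0.03 0 0 0 1" --pt "0 0 -0.03 0 0 0 1" --pt "0 0 -0.025 0 0 0 1" --pt "0 0 -0.015 0 0 0 1" --pt "0 0 -0.005 0 0 0 1" --pt "0 0 0 0 0 0 1"

```text
clock: 25.02
position: [0.5802, 0.0561, 0.3294]
ee_rot: [0.996, 0.085, -0.0, 0.0]
ft_force: [0.3, -0.6, -0.1]
grip_width: 0.999
```

Run:
```python
from h import *
o,p,d=snap('wrist','o6');C=cal('wrist',o)
r,P=lid(p,C,'orange',.225,(.5785,.0557),.075); print(r)
snap('side','o6')
o,p,d=snap('top','o6')
tot((.445,.321,.25),0)
p=cv2.imread('pics/sideo6.png')[100:330,150:320];cv2.imwrite('pics/c6.png',cv2.resize(p,None,fx=2.6,fy=2.6,interpolation=2))
```

```text
(array([0.5792403 , 0.05538232]), 112.55994415283203, 65.03143310546875, 9.840078353881836)
at [0.58   0.056  0.3288] 9.8 tilt [-0.0013 -0.0002] F [-0.33  1.01  0.37] g 0.997 t 25.175
wz 9.8 shift [-0.135  -0.265   0.0788]
```

View pics/wristo6.png

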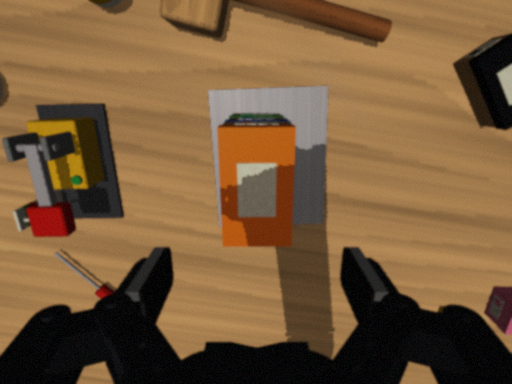

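View pics/c6.png

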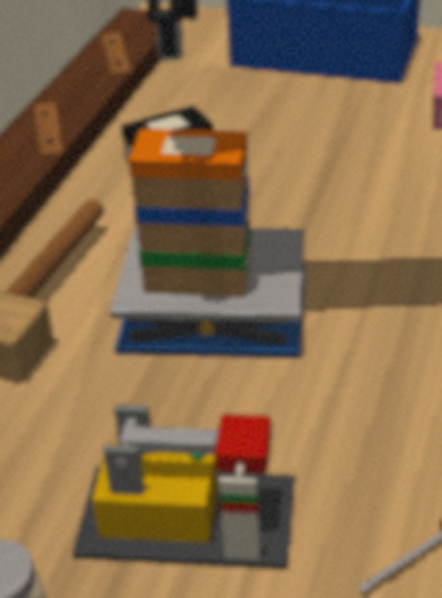

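The column stands flush. Next is the lever: I shut the gripper, go above the pad and measure it.

Run:
```python
from h import *
tot((.447,.320,.22),9.8)
```

```text
at [0.58   0.056  0.3288] 9.8 tilt [-0.0013 -0.0002] F [-0.33  1.01  0.37] g 0.997 t 25.175
wz 0.0 shift [-0.0861 -0.2828  0.1088]
```

Request:
move_arm --pt "-0.004 -0.012 0 0 0 0 1" --pt "-0.009 -0.03 0 0 0 0 1" --pt "-0.013 -0.043 0 0 0 0 1" --pt "-0.014 -0.045 0 0 0 0 0.5" --pt "-0.014 -0.045 0.01 0 0 0 0" --pt "-0.013 -0.043 0.02 0 0 0 -0.5" --pt "-0.01 -0.036 0.025 0 0 0 -1" --pt "-0.006 -0.02 0.025 0 0 0 -1" --pt "-0.003 -0.009 0.02 0 0 0 -1" --pt "0 0 0.009 0 0 0 -1"

```text
clock: 26.42
position: [0.4467, 0.3203, 0.2196]
ee_rot: [0.996, 0.086, -0.001, 0.0]
ft_force: [-0.1, -0.2, -0.4]
grip_width: -0.001
```

Request:
move_arm --pt "0 0 0 0 0 0 -1" --pt "0 0 0 0 0 0 -1" --pt "0 0 0 0 0 0 -1"

```text
clock: 26.8
position: [0.4479, 0.3201, 0.2214]
ee_rot: [0.996, 0.085, 0.001, -0.0]
ft_force: [-0.4, -0.4, 0.6]
grip_width: -0.005
```

Run:
```python
from h import *
o,p,d=snap('wrist','l1');C=cal('wrist',o)
tot((.447,.320,.22),9.8)
HSV['red']=((0,170,100),(4,255,255))
r,P=lid(p,C,'red',.112,(.447,.32),.06); print(r)
```

```text
at [0.4478 0.3202 0.2212] 9.76 tilt [0.0008 0.0003] F [-0.04 -0.2  -0.94] g 0.001 t 26.85
wz -0.04 shift [-0.0008  0.0001  0.0012]
(array([0.45791998, 0.32412164]), 46.63079833984375, 24.083480834960938, -78.8250904083252)
```

View pics/wristl1.png

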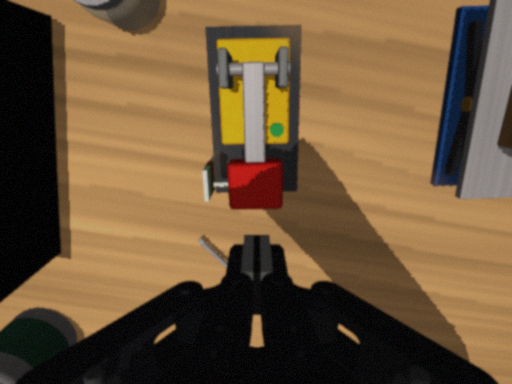

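Run:
```python
from h import *
z=np.load('pics/wristl1.npz');p,d=z['p'],z['d'];C=cal('wrist',z)
HSV['red']=((0,170,50),(4,255,255))
r,P=lid(p,C,'red',.112,(.447,.32),.06); print(r)
print(onz([[229,162],[283,162],[229,208],[283,208],[256,185]],.112,*C).round(4))
print(dep([[256,185],[256,170],[256,200],[240,185],[255,120]],d,*C).round(4))
tot((*r[0],.122),9.8)
```

```text
(array([0.45045209, 0.3218356 ]), 49.49282455444336, 46.437156677246094, -79.0359239578247)
[[0.4667 0.3475 0.112 ]
 [0.4747 0.3009 0.112 ]
 [0.4237 0.3414 0.112 ]
 [0.4322 0.2923 0.112 ]
 [0.4499 0.3206 0.112 ]]
[[0.4501 0.3206 0.1128]
 [0.4641 0.323  0.114 ]
 [0.4361 0.3182 0.1132]
 [0.4474 0.3348 0.112 ]
 [0.5055 0.3311 0.1071]]
at [0.4478 0.3202 0.2212] 9.76 tilt [0.0008 0.0003] F [-0.04 -0.2  -0.94] g 0.001 t 26.85
wz -0.04 shift [ 0.0029 -0.0012  0.0992]
```

The pad is at px (229-283, 162-208), which gives centre (0.450, 0.321), size 49x46 mm and height 112-113 mm. All of that fits the description.

Request:
move_arm --pt "0.0027 -0.001 0.01 0 0 0 -1" --pt "0 0 0.02 0 0 0 -1" --pt "0 0 0.025 0 0 0 -1" --pt "0 0 0.022 0 0 0 -1" --pt "0 0 0.012 0 0 0 -1" --pt "0 0 0.006 0 0 0 -1" --pt "0 0 0.002 0 0 0 -1" --pt "0 0 0 0 0 0 -1" --pt "0 0 0 0 0 0 -1"

```text
clock: 27.98
position: [0.4501, 0.322, 0.1242]
ee_rot: [0.996, 0.085, 0.0, -0.0]
ft_force: [0.0, -0.1, -0.4]
grip_width: 0.007
```

Run:
```python
from h import *
tot((.4505,.3212,.112),9.8)
snap('side','l2')
p=cv2.imread('pics/sidel2.png')[150:330,150:300];cv2.imwrite('pics/c7.png',cv2.resize(p,None,fx=3.3,fy=3.3,interpolation=2))
```

```text
at [0.4501 0.322  0.1242] 9.8 tilt [0.0009 0.0003] F [ 0.03 -0.14 -0.43] g 0.007 t 27.975
wz -0.0 shift [0.0002 0.0008 0.0122]
```

View pics/c7.png

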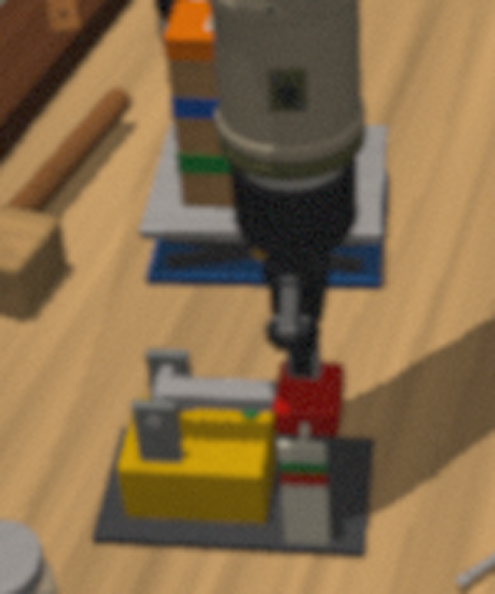

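The fingertips are centred over the pad, with the column clear behind. I'll go down in small steps and watch the force.

Request:
move_arm --pt "0 0 0.005 0 0 0 -1" --pt "0 0 0.004 0 0 0 -1" --pt "0 0 0.002 0 0 0 -1" --pt "0 0 0.002 0 0 0 -1" --pt "0 0 0 0 0 0 -1" --pt "0 0 0 0 0 0 -1"

```text
clock: 28.78
position: [0.4498, 0.3218, 0.1109]
ee_rot: [0.996, 0.085, 0.0, 0.0]
ft_force: [-2.6, -2.3, 5.1]
grip_width: 0.003
```

Request:
move_arm --pt "0 0 0.002 0 0 0 -1" --pt "0 0 0.002 0 0 0 -1" --pt "0 0 0 0 0 0 -1" --pt "0 0 0 0 0 0 -1"

```text
clock: 29.28
position: [0.4497, 0.3219, 0.1069]
ee_rot: [0.996, 0.086, -0.0, 0.0]
ft_force: [-3.7, -1.7, 6.9]
grip_width: -0.001
```

Request:
move_arm --pt "0 0 0.002 0 0 0 -1" --pt "0 0 0.002 0 0 0 -1" --pt "0 0 0.002 0 0 0 -1" --pt "0 0 0.002 0 0 0 -1" --pt "0 0 0.001 0 0 0 -1" --pt "0 0 0 0 0 0 -1" --pt "0 0 0 0 0 0 -1"

```text
clock: 30.15
position: [0.4495, 0.3219, 0.0981]
ee_rot: [0.996, 0.086, -0.0, 0.0]
ft_force: [-4.8, -3.6, 7.9]
grip_width: -0.001
```

Run:
```python
from h import *
tot((.4505,.3212,.097),9.8)
o,p,d=snap('side','l3');snap('wrist','l3')
C=cal('side'); 
print(proj([[.4505,.3212,.097]],*C))
p=cv2.imread('pics/sidel3.png')[240:330,190:280];cv2.imwrite('pics/c8.png',cv2.resize(p,None,fx=6.5,fy=6.5,interpolation=2))
```

```text
at [0.4495 0.3219 0.0981] 9.82 tilt [-0.0002 -0.0003] F [-4.76 -3.65  7.88] g -0.001 t 30.15
wz 0.02 shift [0.0008 0.0009 0.0011]
[[242.10111626 270.09606553]]
```

View pics/c8.png

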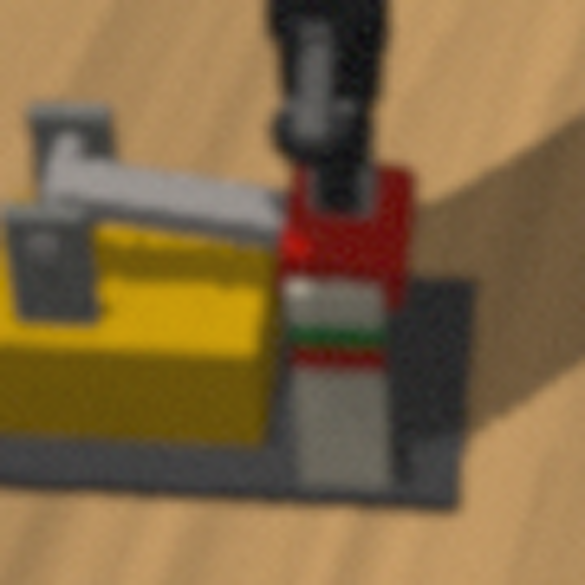

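Run:
```python
from h import *
z=np.load('pics/sidel3.npz');C=cal('side');d=z['d']
z1=np.load('pics/sideo6.npz');d1=z1['d']
for u,v in ((248,268),(249,272),(250,268),(237,268),(238,274)):
    print(u,v,dep([[u,v]],d,*C).round(4), z['p'][v,u])
z2=np.load('pics/wristl3.npz');C2=cal('wrist',z2)
h=cv2.cvtColor(z2['p'],cv2.COLOR_RGB2HSV); m=cv2.inRange(h,(0,170,40),(5,255,255)); m=cv2.erode(m,np.ones((5,5)));v,u=np.nonzero(m)
P=dep(np.c_[u,v],z2['d'],*C2); B=(P[:,:2]-[.4505,.3215]); s=np.linalg.norm(B,axis=1)<.03
print(s.sum()); P=P[s]; 
e=np.array([np.cos(np.radians(10.5)),np.sin(np.radians(10.5))]); x=(P[:,:2]-[.4505,.3215])@e
ok=np.abs(P[:,2]-.097)<.02
print(np.polyfit(x[ok],P[ok,2],1),x[ok].min(),x[ok].max(), np.median(P[ok,2]))
```

```text
248 268 [[0.44   0.3106 0.0957]] [94 40 36]
249 272 [[0.4352 0.3194 0.0931]] [108  27  20]
250 268 [[0.4356 0.3095 0.0958]] [106  23  20]
237 268 [[0.4584 0.3318 0.1121]] [87 54 50]
238 274 [[0.4563 0.3334 0.0955]] [106  23  19]
809
[0.05794343 0.09823371] -0.01873518076731929 0.0214487984822027 0.09937569242507407
```

View pics/wristl3.png

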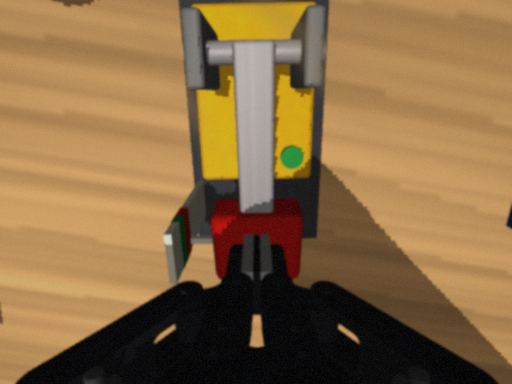

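Finger height (98.1 mm) and side and wrist depth put the pad 12.5-16 mm down; I take about 14 as the best reading. I'll go 1 mm further and check again.

Request:
move_arm --pt "0 0 0.001 0 0 0 -1" --pt "0 0 0 0 0 0 -1" --pt "0 0 0 0 0 0 -1" --pt "0 0 0 0 0 0 -1" --pt "0 0 0 0 0 0 -1" --pt "0 0 0 0 0 0 -1"

```text
clock: 31.0
position: [0.4496, 0.322, 0.0972]
ee_rot: [0.996, 0.086, -0.0, 0.0]
ft_force: [-5.2, -3.4, 9.3]
grip_width: 0.001
```

Run:
```python
from h import *
o,p,d=snap('side','l4'); tot((.4505,.3212,.097),9.8); o2,p2,d2=snap('top','l4')
C=cal('side'); P=dep([[u,v] for u in range(247,252) for v in range(267,271)],d,*C);print(np.median(P,0).round(4))
a=cv2.resize(p[150:330,170:290,::-1],None,fx=3.2,fy=3.2,interpolation=2)
b=cv2.resize(p2[120:300,130:270,::-1],None,fx=3.2,fy=3.2,interpolation=2)[:, :410]
cv2.imwrite('pics/c9.png',np.hstack([a,b]))
o=manip.get_obs(); print(o['position'],o['ft_force'],o['clock'])
```

```text
at [0.4496 0.322  0.0972] 9.82 tilt [-0.0001 -0.0002] F [-5.14 -2.8   9.75] g 0.002 t 31.05
wz 0.02 shift [0.0008 0.0009 0.0002]
[0.4383 0.309  0.0933]
[0.44954278 0.3219323  0.097178  ] [-5.73385958 -2.15014731  8.92348938] 31.1
```

View pics/c9.png

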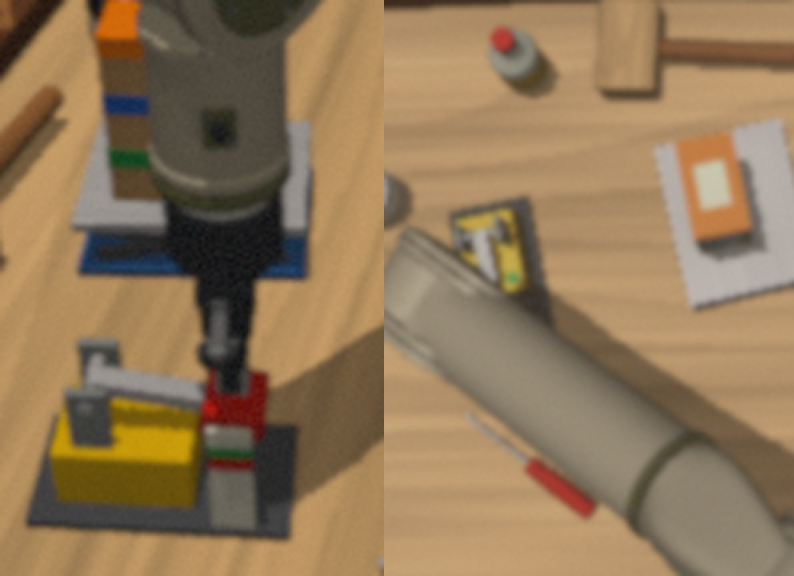

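The tip is at 97.2 mm with about 9 N on it, which is halfway by both measures. The column stands intact, so I'm handing in.

```bash
python3 -c "
from workcell import manip
print(manip.hand_in()); o=manip.get_obs(); print(o['clock'],o['position'],o['ft_force'])"
```

```text
the job is handed in; nothing more can be done
None
the job is handed in; nothing more can be done
```

I set the blue carton on the green one, then the orange on the blue. With the shut fingertips I then pressed the red lever to about halfway and handed in at about 31 s with the arm still holding it.

**Column:**
- The wrist camera puts the orange lid about 1 mm from where blue's lid was measured, with yaw 9.84° against 9.80°.
- Green measured 9.8° before stacking, and its front edge agreed with blue's to about 0.1 mm just before I let blue down. I did not measure green again afterwards.
- The last side and top pictures show the three cartons flush. The bystanders that were in view looked undisturbed.

**Lever:**
- The fingertip was at 97.2 mm, where halfway is 97 mm. It pushed down with about 9 N, plus about 6 N sideways.
- Camera depth readings disagreed a little with the fingertip height: they ranged from about 12.5 to 19 mm of pad travel, all inside the 10–20 mm window. The 19 mm reading was close to the limit and came from the pad's outer edge, which sits lower when the lever tilts.
- I could not read the pointer directly, because it was hidden behind the scale plate in the side view.

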